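# Reset a tripped lamp house under its bayonet cap

## Robot

A 7-joint arm with a two-finger parallel gripper is mounted at the origin on the work surface. World frame = base frame: x ahead of the robot, y to its left, z up, the work surface at z = 0. Lengths are in m, angles in rad, forces in N, time in s.
With the tool pointing down it reaches from about 0.425 to 1.025 m from the base axis. Payload 9.4 kg.
Tool frame: the origin (TCP) lies midway between the tips of the shut fingers; the grasp point (between the pads) lies 19 mm behind it; z points along the fingers, y is the line along which they close (so a half turn about z gives the same grasp; the last joint's range is limited). The gripper opens to 85 mm and grips with 20 to 120 N. Pads are 22 mm wide; open, the fingers measure 114 mm over their backs; the gripper's body (76 mm by 85 mm) begins 54 mm behind the grasp point. The pads swing forward as they close: fully open they stand 13 mm farther back than shut.
Start: joints at [-1.355, 0.599, -0.003, 1.599, 0.002, 0.943, -0.08], TCP at [0.209, 0.694, 0.231] pointing down, gripper open.
Joint ranges: [-2.57, 2.57], [-0.35, 1.97], [-1.29, 1.29], [0.11, 2.56], [-1.05, 4.19], [0.11, 1.86], [-2.63, 2.63]. Speed limits (rad/s): [2.22, 2.22, 3.01, 3.01, 3.14, 3.14, 3.14].

## Interface

Orientations are given as a rotation vector (axis times angle).
In Python, from plant import monitor, vision, workorder gives the robot as it stands.
- The arm moves only by the tool send_rows, never from a script. Its argument "motion" is a list of rows, each an object of numbers: "claw": the opening, from 0 (shut) to 1 (fully open); "dx", "dy", "dz": the shift along the tool's x, y, z in cm; "spin": the turn about the tool's z in rad. In form: [{"claw": .., "dx": .., "dy": .., "dz": .., "spin": ..}, ...]. A call has 1 to 20 rows; each row shifts and turns the commanded pose from where the row before left it, along the tool's axes as they then stand; what a row does not reach is not made up. A row lasts 1/8 s, in which the tool goes at most 62.5 mm and 10.7 degrees, less where a joint would pass 70% of its speed; a pose out of reach is approached as far as the arm can. A call is refused whole if a number of a shift passes 6.25 or a number of a turn 0.188, either way. A call with a gripper value outside its range is refused whole. The fingers move at their own pace and stop on an object; "grip_force" is the grip in N (left out, the last holds). Time passes only in rows, so rows that do not move let the fingers close. It gives the time, the measured TCP pose, the force, the opening and the grip force at its end, in the units of the state.
- monitor.read_state(): the state, without advancing time (a new reading comes with each control period).
- vision.snapshot(name): name is "side" or "top" or "wrist"; returns the picture (400x640x3 uint8, blue, green, red); there is no depth.
- vision.camera_info(name): a dict with "fov_y" (degrees; the focal length in pixels is half the picture's height over the tangent of half this angle, whatever the lens; pixels are square), "cx", "cy" (the principal point, pixels), "position" and "attitude" of the camera in the world. Camera axes: x right, y up, looking along -z (the intrinsics and any distortion apply to the point x, -y, -z); pixel columns grow to the right and rows downward; lengths in m; the calibration is good to about 2 mm. The wrist camera is an equidistant fisheye: a pixel r from the principal point sees the ray r / f radians off the axis. A picture is of the moment at which its call begins: read the wrist's pose just before it. camera_info takes no time and is no camera call; for the wrist camera it gives the pose at the moment of the call.
- workorder.close_job(): hands the job in; it is judged then, once.
The state is a dict: "time_s": time; "joints": joint angles; "dq": joint speeds; "tau": joint torques, N m; "tcp_pos": TCP position; "orientation": TCP orientation; "force": force on the tool from outside, world axes, zero at the start; "ft_torque": the same for the moment, N m; "finger_gap": opening from 0.0 (shut) to 1.0 (fully open); "grip_force": force on a finger pad.
Only numpy, scipy, OpenCV 4.12 (cv2) and the standard library are available. Lean on these libraries where they do the work, as an engineer would, in place of code of your own. Each camera call takes 0.05 s, during which the arm holds its last target. There are 200 camera calls.

## Task

The lamp house on the red stand has tripped. Unlock its black bayonet cap by turning it about a quarter turn anticlockwise (seen looking down onto the cap), lift it off along its leaning axis and set it down gently, right way up, in the white tray; then press the round plunger that was under the cap fully in and let it spring back. Do not disturb the vial rack, the bottle or the lens mount.

Things in the scene. Friction and masses are not known exactly. Their poses are not given: they have to be found in the camera images.
- lamphouse: Fixed aluminium lamp house: finned barrel 112 mm across, 85 mm long, on a red stand. Origin: centre of the flat seat at its upper end, 150 mm above the table; the cap's rim rests on it. z = barrel axis, outward: up, leaning 30 deg from vertical roughly towards the robot. y level; x in the seat plane, away from the robot and up. A rim (radius 41 to 56 mm, 13 mm high) surrounds the seat.
- gap (a point): Centre, on top of the rim, of the gap for the cap's +x lug: 45 mm from the lamp house axis, 39 deg from its x towards its y (13 mm above the seat). A second gap lies opposite. The cap lifts straight out along z when its x axis points 31 to 47 deg (best 39) in that sense; it starts locked at -43 to -28 deg. Hard stops at -46 and 47 deg. Turning positive = anticlockwise looking down on the cap.
- cap: Loose black plastic cap, 0.11 to 0.22 kg: upside-down cup 76 mm across, 40 mm high (inside 66 wide, 35 deep) with a grey grip bar on top. Origin: centre of its open rim (underside); z = its axis towards the bar. Bar 66 mm long along x, 14 mm thick across y, from 40 to 74 mm above the origin, centred.
- cap_lug (a point): Outer end of the cap's +x lug, 47 mm from the cap's axis, 3.5 mm above its rim. Two lugs (+x and -x), each 16 mm wide and 5 mm thick; when locked they sit under the rim's overhang (underside 8 mm above the seat). Play about 2 mm sideways and axially; the cap turns easily, held only by its weight.
- plunger (a joint): Travel of the sprung reset plunger: 0 = out, 0.008 m = fully in. It moves inward along the lamp house axis; 2.5 N starts it, about 6.5 N takes it fully in, and it springs back.
- plunger_top (a point): Centre of the plunger's flat round top (black, 32 mm across), on the lamp house axis, 30 mm above the seat when out; hidden by the cap at the start. A white collar 46 mm across and 18 mm high surrounds it.
- tray: Fixed white open tray, 180 x 180 x 22 mm, walls and floor 5 mm thick. Origin: centre of its underside, on the table.
- rack: Bystander, loose: white block with eight red-capped vials, 150 (x) x 90 (y) x 109 mm high. Origin: centre of its underside.
- bottle: Bystander, loose: green plastic bottle, 66 mm across, 170 mm high. Origin: centre of its underside.
- lensmount: Bystander, loose: a lens 60 mm across on a post with a 75 mm square foot, 138 mm high. Origin: centre of its underside.
Not all that is in view belongs to the job. Leave any purple look-alike of the cap alone.

How it is judged:
By the outcome, as a careful person would: the job done as asked, in the order asked, and still so for the second after the job is handed in, with the robot touching nothing.
It also fails if it takes over 46 s, if anything falls off the work surface, if the arm or the gripper's body presses on something with over 40 N, if the wrist force passes 120 N, or if a joint passes its speed limit or range.

## Working session

There is one attempt and no reset: what is moved stays moved. The work goes in short steps, Python scripts to look and compute and a tool call to move; the robot and the scene stay as the last step left them, time stands still between calls to the robot, and variables do not carry over. Pictures are saved under pics/ and viewed, at most 10 in all, crops included, and the job is handed in when it is done.

Besides the shell and the picture viewer there is one more tool, called after ">>>" by a JSON object that holds its "op" and its "data". send_rows: Moves the arm, as the interface text tells. Its arguments: {"type":"object","properties":{"motion":{"type":"array","items":{"type":"object","properties":{"claw":{"type":"number"},"dx":{"type":"number"},"dy":{"type":"number"},"dz":{"type":"number"},"spin":{"type":"number"}}}},"grip_force":{"type":"number"}},"required":["motion"]}

```bash
mkdir -p pics; ls
python3 - <<'E'
from plant import monitor, vision
import cv2,numpy as np
a=vision.snapshot("side");b=vision.snapshot("top")
cv2.imwrite("pics/side.png",a);cv2.imwrite("pics/top.png",b)
for n in("side","top","wrist"):print(n,vision.camera_info(n))
print(monitor.read_state())
E
```

```text
pics
side {'fov_y': 56.6362312590179, 'cx': 321.29883736669194, 'cy': 201.45062889161503, 'position': array([ 0.53586284, -0.61631737,  0.72338782]), 'attitude': array([ 0.78811727, -0.02320367, -0.09632012])}
top {'fov_y': 47.87690713397091, 'cx': 316.43810058086916, 'cy': 197.43932034081558, 'position': array([0.38758481, 0.01662852, 1.15443802]), 'attitude': array([ 0.12056007, -0.1718433 , -1.56470713])}
wrist {'fov_y': 65.70646984690485, 'cx': 311.5083545616106, 'cy': 202.936081386, 'position': array([0.13760392, 0.71623926, 0.37164881]), 'attitude': array([-0.25666756, -0.18872227,  1.26893498])}
{'time_s': 0.1, 'joints': array([-1.35468145,  0.60004492, -0.00251875,  1.60004373,  0.00182013,
        0.94287592, -0.07976992]), 'dq': array([ 0.00014874, -0.0009924 , -0.00014845, -0.00248556, -0.00206073,
        0.00117507, -0.00068791]), 'tau': array([ 5.25592259e-03, -7.77994466e+01,  1.56955685e+00, -2.58625531e+01,
        1.25596637e-02,  5.48430806e-03, -1.86944902e-05]), 'tcp_pos': array([0.20918327, 0.69373999, 0.23050601]), 'orientation': array([-4.58180432e-01, -3.10795851e+00,  2.15186487e-03]), 'force': array([ 0.09974993, -0.14852205, -0.17768818]), 'ft_torque': array([-0.04347934,  0.01434801, -0.02453415]), 'grip_force': 0.0, 'finger_gap': 0.9980272551671258}
```

View pics/side.png

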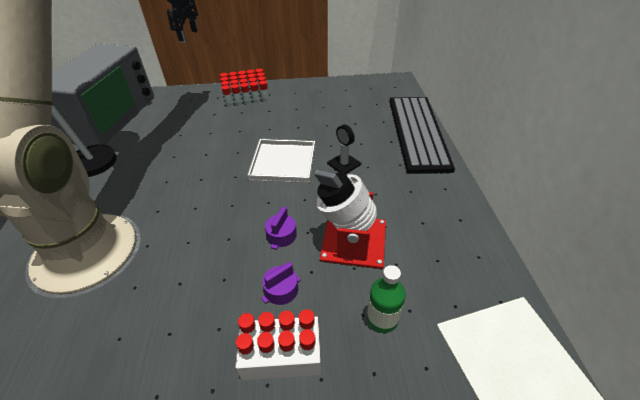

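View pics/top.png

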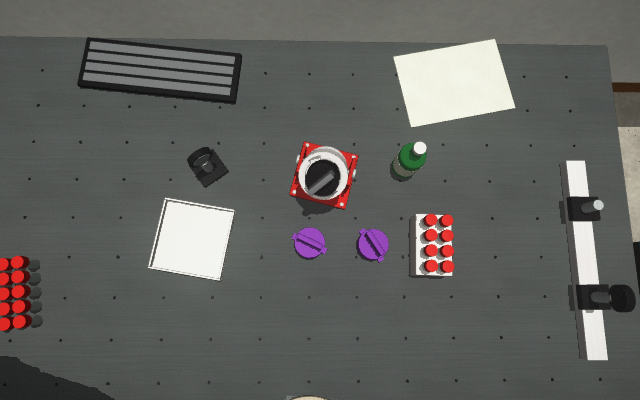

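The top view shows the lamp house with its black cap and grey bar at (323,178). The tray is at (192,239), the lens mount at (207,166), the bottle at (410,160) and the rack at (432,246). Things that could be taken for the cap (top-view pixels): purple caps at (310,243) and (373,244), the lens mount disc at (207,165), and the black cap on the red stand at (323,178). I choose the last and check it in a close crop of both views.

Run:
```python
import cv2,numpy as np
a=cv2.imread("pics/side.png");b=cv2.imread("pics/top.png")
A=cv2.resize(a[155:275,305:405],None,fx=4,fy=5*0.8,interpolation=cv2.INTER_CUBIC)
B=cv2.resize(b[130:250,275:375],None,fx=4,fy=4,interpolation=cv2.INTER_CUBIC)
cv2.imwrite("pics/crop1.png",np.hstack([A,B]))
```

```text
(no output)
```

View pics/crop1.png

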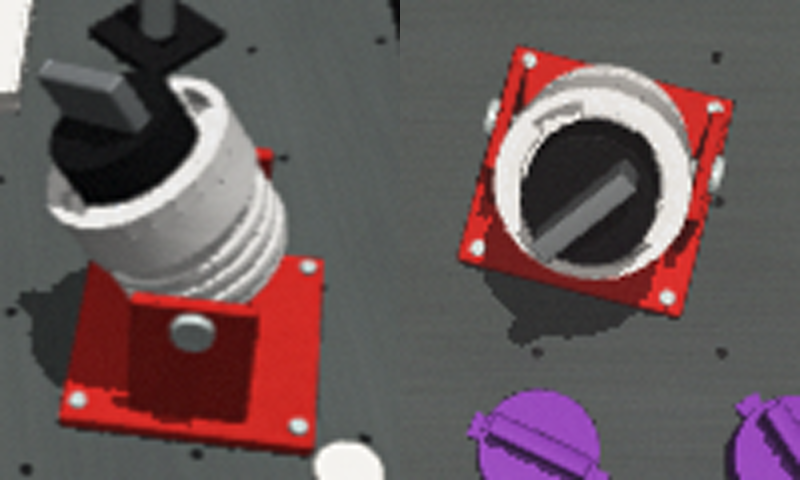

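The crops confirm a black cap with a grey bar inside the white rim on the red stand. In the top view the rim centre is about (323,175), and the bar runs from upper right to lower left.

```bash
cat > h.py <<'E'
import cv2,numpy as np
from scipy.spatial.transform import Rotation as R
from plant import monitor,vision
def ray(info,uv,fish=False):
    uv=np.atleast_2d(np.asarray(uv,float)); f=200/np.tan(np.radians(info['fov_y']/2))
    d=(uv-[info['cx'],info['cy']])/f
    if fish:
        t=np.linalg.norm(d,axis=1,keepdims=True); s=np.sinc(t/np.pi)
        v=np.hstack([d[:,:1]*s,-d[:,1:]*s,-np.cos(t)])
    else: v=np.hstack([d[:,:1],-d[:,1:],-np.ones((len(d),1))])
    return np.array(info['position']),R.from_rotvec(info['attitude']).apply(v)
def onz(info,uv,z,fish=False):
    o,v=ray(info,uv,fish); return o+v*((z-o[2])/v[:,2])[:,None]
def project(info,P,fish=False):
    f=200/np.tan(np.radians(info['fov_y']/2))
    q=R.from_rotvec(info['attitude']).inv().apply(np.atleast_2d(P)-info['position'])
    if fish:
        rho=np.linalg.norm(q[:,:2],axis=1); t=np.arctan2(rho,-q[:,2]); k=t/rho
    else: k=-1/q[:,2]
    return np.c_[info['cx']+f*k*q[:,0],info['cy']-f*k*q[:,1]]
def tri(i1,p1,i2,p2):
    o1,v1=ray(i1,p1);o2,v2=ray(i2,p2);A=np.c_[v1[0],-v2[0]]
    s,*_=np.linalg.lstsq(A,o2-o1,rcond=None); a=o1+s[0]*v1[0];b=o2+s[1]*v2[0]
    return (a+b)/2,np.linalg.norm(a-b)
E
python3 - <<'E'
from h import *
T=vision.camera_info("top");S=vision.camera_info("side")
ct=lambda u,v:((u-400)/4+275,v/4+130); cs=lambda u,v:(u/4+305,v/4+155)
np.set_printoptions(precision=4,suppress=True)
c=[ct(516,45),ct(733,100),ct(682,317),ct(460,260)]
P=onz(T,c,0.008);print("plate",P[:,:2],P.mean(0))
for a,b in((0,3),(1,2)):d=P[a]-P[b];print("xdir",np.degrees(np.arctan2(d[1],d[0])),np.linalg.norm(d))
for a,b in((0,1),(3,2)):d=P[a]-P[b];print("ydir",np.degrees(np.arctan2(d[1],d[0]))-90,np.linalg.norm(d))
Ps=onz(S,[cs(60,418),cs(318,450),cs(324,262)],0.008);print("plate side",Ps[:,:2])
d=Ps[1]-Ps[0];print(np.degrees(np.arctan2(d[1],d[0])))
print("rim",onz(T,[ct(593,181)],0.161))
b=cv2.imread("pics/top.png")
# tray
m=((b.min(2)>170)).astype(np.uint8);n,l,st,ce=cv2.connectedComponentsWithStats(m)
for i in range(1,n):
    if 2000<st[i,4]<9000 and 100<ce[i][0]<300:
        cs_=cv2.findContours((l==i).astype(np.uint8),0,2)[0][0];r=cv2.minAreaRect(cs_);B=cv2.boxPoints(r)
        Q=onz(T,B,0.018);print("tray",Q[:,:2],Q.mean(0),np.linalg.norm(Q[0]-Q[1]),np.linalg.norm(Q[1]-Q[2]),np.degrees(np.arctan2(*(Q[1]-Q[0])[1::-1])))
print("lens,bottle,rack",onz(T,[(212,172),(402,172),(432,246)],0.0)[:,:2])
E
```

```text
plate [[ 0.7551  0.0115]
 [ 0.7184 -0.1321]
 [ 0.5729 -0.0962]
 [ 0.6098  0.0473]] [ 0.6641 -0.0424  0.008 ]
xdir -13.835557852034158 0.14962998685865178
xdir -13.85042351036189 0.14982698871290198
ydir -14.338903487949025 0.14822614401291836
ydir -14.41519936606575 0.14818913418604962
plate side [[ 0.572  -0.0925]
 [ 0.7181 -0.1309]
 [ 0.7535  0.0125]]
-14.72068457730667
rim [[ 0.6261 -0.0317  0.161 ]]
tray [[0.4245 0.3952]
 [0.5963 0.3758]
 [0.5632 0.1902]
 [0.3923 0.2149]] [0.4941 0.294  0.018 ] 0.17295342137012668 0.18856312800711322 -6.450399831177746
lens,bottle,rack [[ 0.6718  0.2519]
 [ 0.6748 -0.2488]
 [ 0.479  -0.3193]]
```

```bash
cat >> h.py <<'E'
YAW=np.radians(-14.3); O=np.array([.6324,-.0333,.150])
hh=np.array([np.cos(YAW),np.sin(YAW),0]); zl=-.5*hh+np.array([0,0,.75**.5]); xl=.75**.5*hh+np.array([0,0,.5]); yl=np.cross(zl,xl)
def onseat(info,uv,a,fish=False):
    "pixels to lamp-frame coordinates on the plane a above the seat"
    o,v=ray(info,uv,fish); P=o+v*(((a-(o-O)@zl)/(v@zl))[:,None]); return np.c_[(P-O)@xl,(P-O)@yl,(P-O)@zl]
def togo(target,yaw_deg):
    "shift (tool axes, cm) and spin from the present pose to a TCP target and tool-x yaw"
    s=monitor.read_state();M=R.from_rotvec(s['orientation']).as_matrix()
    y=np.degrees(np.arctan2(M[1,0],M[0,0])); w=(yaw_deg-y+90)%180-90
    return 100*M.T@(np.asarray(target)-s['tcp_pos']),-np.radians(w),s['joints'][6]
E
python3 - <<'E'
from h import *
np.set_printoptions(precision=4,suppress=True)
T=vision.camera_info("top")
ct=lambda u,v:((u-400)/4+275,v/4+130)
p=onseat(T,[ct(631,173),ct(543,252)],.074);print(p,p.mean(0))
d=p[0]-p[1];print(np.degrees(np.arctan2(d[1],d[0])),np.linalg.norm(d))
print(togo(O+.071*zl+[0,0,.1-.019],-53.3))
E
```

```text
[[ 0.0271 -0.0192  0.074 ]
 [-0.0278  0.0161  0.074 ]] [-0.0004 -0.0015  0.074 ]
-32.76343789929297 0.06538274808176556
(array([-57.9558, -57.5597,  -6.1107]), np.float64(0.6375257914061517), np.float64(-0.07976992151097789))
```

>>> {"op": "send_rows", "data": {"motion": [{"claw":0.45,"dz":-3},{"dx":-4.1,"dy":-4.1,"dz":-2,"spin":0.04},{"dx":-4.1,"dy":-4.1,"dz":-1,"spin":0.04},{"dx":-4.1,"dy":-4.1,"spin":0.04},{"dx":-4.1,"dy":-4.1,"spin":0.04},{"dx":-4.1,"dy":-4.1,"spin":0.04},{"dx":-4.1,"dy":-4.1,"spin":0.04},{"dx":-4.1,"dy":-4.1,"spin":0.04},{"dx":-4.1,"dy":-4.1,"spin":0.04},{"dx":-4.1,"dy":-4.1,"spin":0.04},{"dx":-4.1,"dy":-4.1,"spin":0.04},{"dx":-4.1,"dy":-4.1,"spin":0.04},{"dx":-2,"dy":-2},{"claw":0.45}], "grip_force": 20}}

```text
invalid input
```

Run:
```python
from h import *
np.set_printoptions(precision=4,suppress=True)
print(monitor.read_state()['joints'],monitor.read_state()['finger_gap'],monitor.read_state()['time_s'])
print(togo(O+.071*zl+[0,0,-.019],-51.2))
I=vision.camera_info("wrist");im=vision.snapshot("wrist");cv2.imwrite("pics/w1.png",im);print(I)
```

```text
[-1.3547  0.6    -0.0025  1.6     0.0018  0.9429 -0.0798] 0.9980272551671258 0.1
(array([-57.9543, -57.5461,   3.8893]), np.float64(0.6008738771142714), np.float64(-0.07976992151097789))
{'fov_y': 65.70646984690485, 'cx': 311.5083545616106, 'cy': 202.936081386, 'position': array([0.1376, 0.7162, 0.3716]), 'attitude': array([-0.2567, -0.1887,  1.2689])}
```

View pics/w1.png

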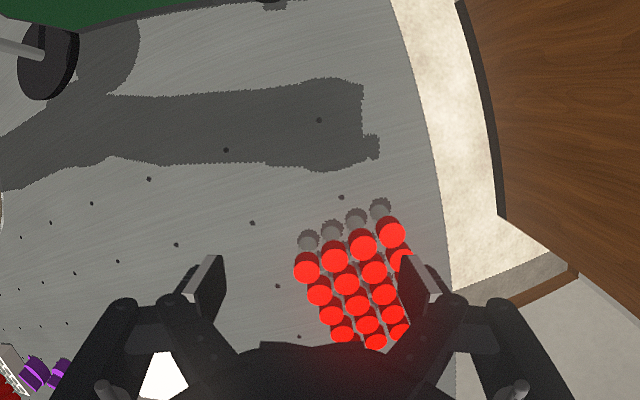

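The move was refused, so the wrist view still shows the start, with a second red vial block between the fingers. Rows evidently need every key, so I'll resend.

>>> {"op": "send_rows", "data": {"motion": [{"claw":0.45,"dx":0,"dy":0,"dz":-3,"spin":0},{"claw":0.45,"dx":-4.1,"dy":-4.1,"dz":-2,"spin":0.05},{"claw":0.45,"dx":-4.1,"dy":-4.1,"dz":-1,"spin":0.05},{"claw":0.45,"dx":-4.1,"dy":-4.1,"dz":0,"spin":0.05},{"claw":0.45,"dx":-4.1,"dy":-4.1,"dz":0,"spin":0.05},{"claw":0.45,"dx":-4.1,"dy":-4.1,"dz":0,"spin":0.05},{"claw":0.45,"dx":-4.1,"dy":-4.1,"dz":0,"spin":0.05},{"claw":0.45,"dx":-4.1,"dy":-4.1,"dz":0,"spin":0.05},{"claw":0.45,"dx":-4.1,"dy":-4.1,"dz":0,"spin":0.05},{"claw":0.45,"dx":-4.1,"dy":-4.1,"dz":0,"spin":0.05},{"claw":0.45,"dx":-4.1,"dy":-4.1,"dz":0,"spin":0.05},{"claw":0.45,"dx":-4.1,"dy":-4.1,"dz":0,"spin":0.05},{"claw":0.45,"dx":-4,"dy":-4,"dz":0,"spin":0.05},{"claw":0.45,"dx":0,"dy":0,"dz":0,"spin":0}], "grip_force": 20}}

```text
time_s: 1.9
tcp_pos: [0.3564, 0.023, 0.2914]
orientation: [-1.366, -2.829, -0.0]
force: [-0.5, 1.3, 0.0]
finger_gap: 0.452
grip_force: 0.0
```

Run:
```python
from h import *
np.set_printoptions(precision=4,suppress=True)
print(monitor.read_state()['joints'],monitor.read_state()['finger_gap'],monitor.read_state()['time_s'])
print(togo(O+.071*zl+[0,0,-.019],-51.2))
I=vision.camera_info("wrist");im=vision.snapshot("wrist");cv2.imwrite("pics/w2.png",im);print(I)
```

```text
[-0.582   0.0491  0.3824  2.3089 -0.0261  0.7873  0.4897] 0.452356029745292 1.9
(array([-18.7481,  15.9629,   9.8908]), np.float64(-0.0059045662821003075), np.float64(0.4897061493769017))
{'fov_y': 65.70646984690485, 'cx': 311.5083545616106, 'cy': 202.936081386, 'position': array([0.3098, 0.0821, 0.4326]), 'attitude': array([-0.2856, -0.1002,  0.6668])}
```

View pics/w2.png

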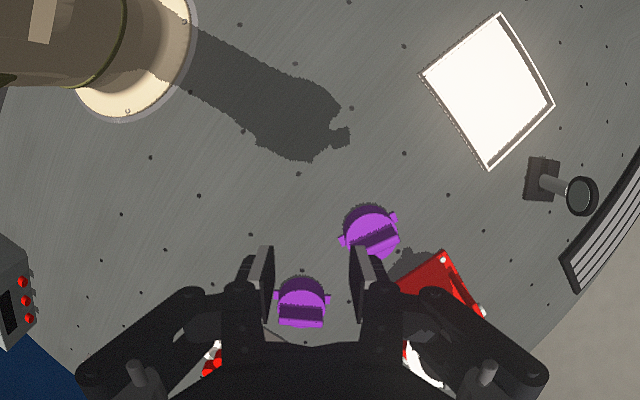

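The wrist view shows the two purple decoys below and the red stand to the right at (440,285). Moving over the cap without spinning, then down.

>>> {"op": "send_rows", "data": {"motion": [{"claw":0.45,"dx":-3.7,"dy":3.2,"dz":0,"spin":0},{"claw":0.45,"dx":-3.7,"dy":3.2,"dz":0,"spin":0},{"claw":0.45,"dx":-3.7,"dy":3.2,"dz":0,"spin":0},{"claw":0.45,"dx":-3.7,"dy":3.2,"dz":0,"spin":0},{"claw":0.45,"dx":-3.9,"dy":3.2,"dz":0,"spin":0},{"claw":0.45,"dx":0,"dy":0,"dz":2.5,"spin":0},{"claw":0.45,"dx":0,"dy":0,"dz":0,"spin":0}]}}

```text
time_s: 2.82
tcp_pos: [0.5985, -0.0174, 0.2641]
orientation: [-1.352, -2.832, 0.003]
force: [-0.4, 0.7, 0.8]
finger_gap: 0.448
grip_force: 0.0
```

Run:
```python
from h import *
np.set_printoptions(precision=4,suppress=True)
print(monitor.read_state()['joints'],monitor.read_state()['finger_gap'],monitor.read_state()['time_s'])
print(togo(O+.071*zl+[0,0,-.019],-51.2))
I=vision.camera_info("wrist");im=vision.snapshot("wrist");cv2.imwrite("pics/w3.png",im);print(I)
print(project(I,[O+.074*zl+s*.033*(np.cos(t)*xl+np.sin(t)*yl) for t in [np.radians(-33)] for s in(-1,1)],True))
```

```text
[-0.3509  0.4351  0.4103  1.8771 -0.2199  0.878   0.8472] 0.44813568822492406 2.825
(array([-0.5365, -0.4624,  7.1625]), np.float64(0.0027237353994159727), np.float64(0.8472217334769171))
{'fov_y': 65.70646984690485, 'cx': 311.5083545616106, 'cy': 202.936081386, 'position': array([0.5521, 0.0413, 0.4054]), 'attitude': array([-0.2842, -0.0972,  0.6759])}
[[302.8674 184.1905]
 [302.2899 282.0086]]
```

View pics/w3.png

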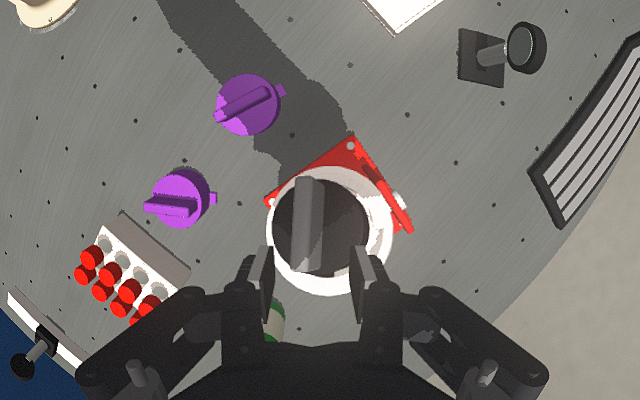

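The bar sits at about (305,178) to (305,272), within a few mm of prediction (303,184)–(302,282), between the fingers. Descending.

>>> {"op": "send_rows", "data": {"motion": [{"claw":0.45,"dx":-0.5,"dy":-0.4,"dz":1.8,"spin":0},{"claw":0.45,"dx":0,"dy":0,"dz":1.8,"spin":0},{"claw":0.45,"dx":0,"dy":0,"dz":1.8,"spin":0},{"claw":0.45,"dx":0,"dy":0,"dz":1.6,"spin":0},{"claw":0.28,"dx":0,"dy":0,"dz":0,"spin":0},{"claw":0.28,"dx":0,"dy":0,"dz":0,"spin":0}]}}

```text
time_s: 3.62
tcp_pos: [0.5996, -0.0255, 0.1967]
orientation: [1.356, 2.833, 0.0]
force: [-0.2, -0.4, 0.8]
finger_gap: 0.281
grip_force: 0.0
```

Run:
```python
from h import *
np.set_printoptions(precision=4,suppress=True)
s=monitor.read_state();print(s['finger_gap'],s['force'],s['ft_torque'],s['time_s'])
print(togo(O+.071*zl+[0,0,-.019],-51.2))
cv2.imwrite("pics/s4.png",cv2.resize(vision.snapshot("side")[110:260,260:440],None,fx=4,fy=4,interpolation=cv2.INTER_CUBIC))
```

```text
0.28074504027135516 [-0.1758 -0.4336  0.7888] [ 0.004  -0.0412 -0.0113] 3.625
(array([ 0.1728, -0.0635,  0.4195]), np.float64(0.0007730287297137428), np.float64(0.9033847938552805))
```

View pics/s4.png

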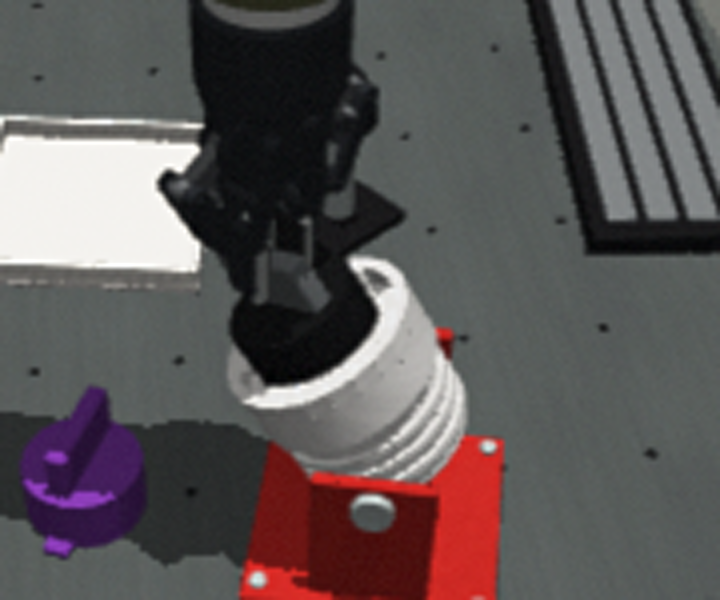

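The side view shows the fingers straddling the bar at about (285,275) in the crop, touching nothing. Turning now, caged rather than clamped.

>>> {"op": "send_rows", "data": {"motion": [{"claw":0.26,"dx":0.1,"dy":0,"dz":0.3,"spin":-0.15},{"claw":0.26,"dx":0,"dy":0,"dz":0,"spin":-0.15},{"claw":0.26,"dx":0,"dy":0,"dz":0,"spin":-0.15},{"claw":0.26,"dx":0,"dy":0,"dz":0,"spin":-0.15},{"claw":0.26,"dx":0,"dy":0,"dz":0,"spin":-0.15},{"claw":0.26,"dx":0,"dy":0,"dz":0,"spin":-0.15}]}}

```text
time_s: 4.42
tcp_pos: [0.5994, -0.0244, 0.1943]
orientation: [-0.019, 3.139, 0.0]
force: [0.6, 1.0, 1.5]
finger_gap: 0.257
grip_force: 3.6
```

```bash
cat > st.py <<'E'
from h import *
np.set_printoptions(precision=4,suppress=True)
s=monitor.read_state();print(s['joints'],s['finger_gap'],s['force'],s['ft_torque'],s['time_s'])
print(togo(O+.071*zl+[0,0,-.019],28.7))
E
python3 st.py
```

```text
[-0.1258  0.4934  0.1042  1.9362 -0.0757  0.7136  1.6059] 0.25711474030485104 [0.5701 0.9799 1.4763] [ 0.3234 -0.1609 -0.0808] 4.425
(array([ 0.1399, -0.0075,  0.177 ]), np.float64(-0.489040021703174), np.float64(1.605876827507792))
```

>>> {"op": "send_rows", "data": {"motion": [{"claw":0.26,"dx":0,"dy":0,"dz":0,"spin":-0.15},{"claw":0.26,"dx":0,"dy":0,"dz":0,"spin":-0.15},{"claw":0.26,"dx":0,"dy":0,"dz":0,"spin":-0.15},{"claw":0.26,"dx":0,"dy":0,"dz":0,"spin":-0.1},{"claw":0.26,"dx":0,"dy":0,"dz":0,"spin":0}]}}

```text
time_s: 5.05
tcp_pos: [0.6, -0.0241, 0.1949]
orientation: [-0.861, 3.017, 0.0]
force: [-0.4, 4.2, 6.4]
finger_gap: 0.265
grip_force: 36.1
```

```bash
cat >> st.py <<'E'
I=vision.camera_info("wrist");w=vision.snapshot("wrist");cv2.imwrite("pics/w_raw.png",w)
sd=vision.snapshot("side");cv2.imwrite("pics/s_raw.png",sd)
tp=vision.snapshot("top");cv2.imwrite("pics/t_raw.png",tp)
c=lambda im,r:cv2.resize(im[r[1]:r[1]+100,r[0]:r[0]+66],(396,600),interpolation=cv2.INTER_CUBIC)
cv2.imwrite("pics/mix%d.png"%int(s['time_s']*10),np.hstack([cv2.resize(w[100:400,210:410],(400,600)),c(sd,(312,135))]))
for t in(31,39,47):print(t,project(I,[O+.074*zl+k*.033*(np.cos(np.radians(t))*xl+np.sin(np.radians(t))*yl) for k in(-1,1)],True))
E
python3 st.py; ls pics
```

```text
[-0.0159  0.4916 -0.0545  1.9282  0.0375  0.7189  2.0347] 0.26536465243577617 [-0.421   4.2311  6.3832] [ 0.4059 -0.3505 -0.8355] 5.05
(array([0.1949, 0.0712, 0.2402]), np.float64(0.05505398402031178), np.float64(2.0347190248197906))
31 [[326.5828 203.9903]
 [300.7884 343.3791]]
39 [[317.3842 202.4668]
 [310.0618 343.2871]]
47 [[307.8905 202.3278]
 [319.1988 341.8837]]
crop1.png
mix50.png
s4.png
s_raw.png
side.png
t_raw.png
top.png
w1.png
w2.png
w3.png
w_raw.png
```

View pics/mix50.png

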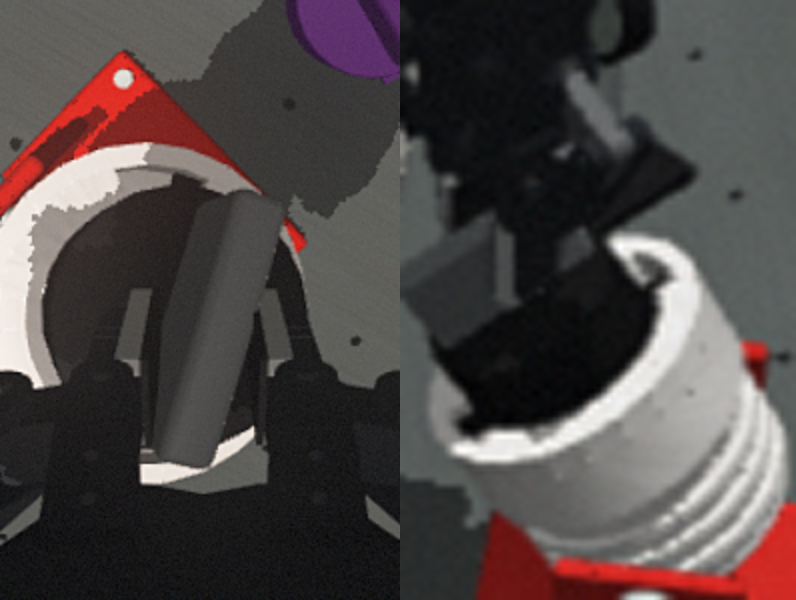

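The bar's top runs from (340,197) to (305,332) in the wrist image, so the cap is near 27–30°, lagging the jaws and slightly wedged. I'll open the cage a little and turn further.

>>> {"op": "send_rows", "data": {"motion": [{"claw":0.33,"dx":0.1,"dy":0,"dz":-0.3,"spin":0},{"claw":0.33,"dx":0,"dy":0,"dz":0,"spin":-0.1},{"claw":0.33,"dx":0,"dy":0,"dz":0,"spin":-0.1},{"claw":0.33,"dx":0,"dy":0,"dz":0,"spin":-0.1},{"claw":0.33,"dx":0,"dy":0,"dz":0,"spin":0}]}}

```text
time_s: 5.82
tcp_pos: [0.5974, -0.0249, 0.1971]
orientation: [1.307, -2.857, -0.001]
force: [-3.3, 3.6, 6.6]
finger_gap: 0.329
grip_force: 8.1
```

```bash
python3 st.py
python3 - <<'E'
from h import *
w=cv2.imread("pics/w_raw.png");old=cv2.imread("pics/mix50.png")
# bar edges: rows where the bar's right (top face) edge lies
g=cv2.cvtColor(w,cv2.COLOR_BGR2GRAY)
for r in(210,230,250,270,300):print(r,g[r,280:370:3])
E
```

```text
[ 0.0445  0.4903 -0.1402  1.9252  0.0981  0.7327  2.2763] 0.3285201171955932 [-3.3467  3.5539  6.5885] [ 0.6068  0.541  -0.2043] 5.825
(array([-0.0698, -0.0184,  0.4628]), np.float64(0.35697655907456316), np.float64(2.2762513438262095))
31 [[342.7903 214.366 ]
 [281.8161 339.4588]]
39 [[335.2797 210.5453]
 [290.1316 341.3947]]
47 [[327.0882 207.9184]
 [298.6328 342.0552]]
210 [39 43 44 41 40 42 37 36 34 54 56 54 53 54 59 50 51 63 70 74 74 79 75 72
 68 58 57 55 59 59]
230 [ 35  32  31  37  32  34  36  49  51  53  55  52  54  55  55  68  71  77
  77  73  77  75  74  66 100  94  97  97  92  95]
250 [34 35 34 33 52 51 49 52 53 46 50 49 60 70 72 76 76 76 75 70 72 36 74 72
 71 86 96 97 96 95]
270 [27 26 52 45 49 43 49 48 46 54 66 70 75 72 73 74 68 70 68 16 12 28 31 31
 75 76 74 65 28 31]
300 [32 47 54 45 49 47 61 72 74 75 73 76 73 71 69 35 23 31 26 48 94 12 35 38
 22 24 30 18 29 27]
```

Bar centreline runs from (337,230) to (311,300), slope -0.37, so the cap is at about 37–38°, inside the window. Aligning the jaws with the bar before gripping.

>>> {"op": "send_rows", "data": {"motion": [{"claw":0.36,"dx":0,"dy":0,"dz":0,"spin":0.13},{"claw":0.36,"dx":0,"dy":0,"dz":0,"spin":0.13},{"claw":0.36,"dx":0,"dy":0,"dz":0,"spin":0.12},{"claw":0.36,"dx":0,"dy":0,"dz":0,"spin":0}]}}

```text
time_s: 6.48
tcp_pos: [0.5975, -0.0254, 0.1964]
orientation: [0.743, -3.052, 0.001]
force: [0.9, -0.1, -0.2]
finger_gap: 0.362
grip_force: 0.0
```

```bash
python3 st.py
python3 - <<'E'
from h import *
np.set_printoptions(precision=4,suppress=True)
I=vision.camera_info("wrist");w=cv2.GaussianBlur(cv2.imread("pics/w_raw.png"),(3,3),0)
g=cv2.cvtColor(w,cv2.COLOR_BGR2GRAY).astype(int)
for r in(215,235,255,275,300,320):print(r,g[r,280:370:3])
s=monitor.read_state();M=R.from_rotvec(s['orientation']).as_matrix()
print("pad mid line",project(I,[s['tcp_pos']-M[:,2]*k for k in(0,.019,.03)],True))
E
```

```text
[-0.0318  0.4882 -0.0301  1.9305  0.0226  0.7237  1.9732] 0.3618954214507967 [ 0.8964 -0.0926 -0.1923] [ 0.009   0.0172 -0.0138] 6.475
(array([-0.0823,  0.06  ,  0.3893]), np.float64(-0.023138404630164332), np.float64(1.9732124443122858))
31 [[321.0097 207.7078]
 [305.4872 345.9197]]
39 [[311.7233 206.929 ]
 [314.7003 345.2787]]
47 [[302.2667 207.5297]
 [323.7033 343.3573]]
215 [ 36  37  36  36  36  37  53  53  52  53  54  55  68  74  77  79  76  76
  77  75  59  89 143 142 120  82  89  67  62  95]
235 [ 37  36  34  34  33  38  52  52  53  52  54  54  68  73  76  77  78  76
  75  74  53  31  31  31  28  30 136 130  96  97]
255 [31 36 33 34 32 38 51 50 51 51 52 55 68 75 77 76 76 75 75 73 49 27 26 60
 76 74 76 29 38 42]
275 [30 34 35 33 34 38 52 51 49 51 51 55 69 75 77 74 75 74 74 71 42 25 24 26
 29 74 74 74 74 32]
300 [43 43 42 42 41 57 51 50 50 51 51 56 70 75 76 78 76 73 74 70 38 35 26 29
 36 26 26 27 28 27]
320 [ 44  42  40  40  41  51  70  70  53  51  51  59  71  77  78  76  74  73
  74  57 221 100  93  34  87  23  26  25  25  26]
pad mid line [[310.0087 261.2072]
 [309.7973 280.4004]
 [309.6527 293.6516]]
```

The arm is force-free. The bar's top face spans columns 316–338, upright in the image, so the jaws are parallel to it, but it sits about 5 mm to the +y side. I'll recentre and close partly, checking the lateral force.

>>> {"op": "send_rows", "data": {"motion": [{"claw":0.36,"dx":0,"dy":0.4,"dz":0.2,"spin":0},{"claw":0.28,"dx":0,"dy":0,"dz":0,"spin":0},{"claw":0.24,"dx":0,"dy":0,"dz":0,"spin":0},{"claw":0.24,"dx":0,"dy":0,"dz":0,"spin":0}]}}

```text
time_s: 7.12
tcp_pos: [0.596, -0.0217, 0.1943]
orientation: [-0.743, 3.053, -0.0]
force: [0.3, 0.1, -0.5]
finger_gap: 0.238
grip_force: 4.8
```

```bash
cat > f.py <<'E'
from h import *
np.set_printoptions(precision=3,suppress=True)
s=monitor.read_state();M=R.from_rotvec(s['orientation']).as_matrix()
print("gap",s['finger_gap'],"F tool",M.T@s['force'],"T tool",M.T@s['ft_torque'],"grip",s['grip_force'],"t",s['time_s'],"tcp",s['tcp_pos'])
I=vision.camera_info("wrist");w=vision.snapshot("wrist");cv2.imwrite("pics/w_raw.png",w)
print(cv2.GaussianBlur(cv2.cvtColor(w,cv2.COLOR_BGR2GRAY),(3,3),0)[255,280:370:3])
E
python3 f.py
```

```text
gap 0.23841463215259556 F tool [-0.299 -0.078  0.539] T tool [ 0.09  -0.024 -0.003] grip 4.803409790620208 t 7.125 tcp [ 0.596 -0.022  0.194]
[ 76  77  43  29  44  53  52  51  53  67  73  77  77  77  75  75  74  59
  24  41  75  75  76  39  28  29  90 105  95  96]
```

>>> {"op": "send_rows", "data": {"motion": [{"claw":0.1,"dx":0,"dy":0,"dz":0,"spin":0},{"claw":0.1,"dx":0,"dy":0,"dz":0,"spin":0},{"claw":0.1,"dx":0,"dy":0,"dz":0,"spin":0}], "grip_force": 30}}

```text
time_s: 7.55
tcp_pos: [0.596, -0.0218, 0.1946]
orientation: [-0.742, 3.052, -0.0]
force: [-2.0, -0.4, 5.2]
finger_gap: 0.219
grip_force: 27.9
```

```bash
python3 f.py
python3 - <<'E'
from h import *
M=R.from_rotvec(monitor.read_state()['orientation']).as_matrix();print("zl in tool",M.T@zl)
E
```

```text
gap 0.21870762836112598 F tool [ 1.942  0.506 -5.229] T tool [0.276 0.451 0.111] grip 27.904276801273227 t 7.55 tcp [ 0.596 -0.022  0.195]
[ 77  77  75  29  30  52  51  52  55  71  75  77  77  76  77  75  74  52
  29  74  75  75  63  29  32  26 137 102  96  95]
zl in tool [ 0.37356235  0.33187961 -0.86620269]
```

>>> {"op": "send_rows", "data": {"motion": [{"claw":0.05,"dx":0.37,"dy":0.33,"dz":-0.87,"spin":0},{"claw":0.05,"dx":0.37,"dy":0.33,"dz":-0.87,"spin":0},{"claw":0.05,"dx":0,"dy":0,"dz":0,"spin":0}], "grip_force": 35}}

```text
time_s: 7.98
tcp_pos: [0.5872, -0.0215, 0.2129]
orientation: [-0.739, 3.051, -0.005]
force: [0.8, -7.9, 5.0]
finger_gap: 0.172
grip_force: 37.6
```

```bash
python3 f.py
```

```text
gap 0.17222160171862294 F tool [ 2.883 -7.426 -5.009] T tool [2.027 0.521 0.25 ] grip 37.639939344953746 t 7.975 tcp [ 0.587 -0.022  0.213]
[45 79 76 76 45 29 50 65 73 83 82 80 80 78 77 71 37 45 75 74 76 40 26 27
 32 30 30 29 64 96]
```

The gap is now 14.6 mm: the bar has aligned with the pads, and the cap presses lightly on the rim (-7 N along y). I'll yield along -y while lifting.

>>> {"op": "send_rows", "data": {"motion": [{"claw":0.05,"dx":0.2,"dy":-0.4,"dz":-0.6,"spin":0},{"claw":0.05,"dx":0.3,"dy":-0.2,"dz":-0.9,"spin":0},{"claw":0.05,"dx":0.3,"dy":0,"dz":-0.9,"spin":0},{"claw":0.05,"dx":0,"dy":0,"dz":0,"spin":0}]}}

```text
time_s: 8.52
tcp_pos: [0.5819, -0.0278, 0.2364]
orientation: [-0.743, 3.052, 0.0]
force: [0.4, -0.9, -1.5]
finger_gap: 0.153
grip_force: 34.5
```

```bash
python3 f.py
```

```text
gap 0.1531992280491544 F tool [ 0.039 -0.976  1.54 ] T tool [ 0.011 -0.03  -0.01 ] grip 34.491021037101746 t 8.525 tcp [ 0.582 -0.028  0.236]
[37 63 79 79 76 33 53 71 80 79 81 82 80 81 77 54 28 74 73 75 61 27 26 28
 36 38 38 36 37 38]
```

Free, and carrying about 1.5 N. Lifting clear, then checking.

>>> {"op": "send_rows", "data": {"motion": [{"claw":0.05,"dx":0.4,"dy":0.2,"dz":-1.5,"spin":0},{"claw":0.05,"dx":0.4,"dy":0.2,"dz":-2,"spin":0},{"claw":0.05,"dx":0.4,"dy":0.2,"dz":-2.5,"spin":0},{"claw":0.05,"dx":0.4,"dy":0.2,"dz":-2.5,"spin":0},{"claw":0.05,"dx":0,"dy":0,"dz":0,"spin":0}]}}

```text
time_s: 9.2
tcp_pos: [0.5646, -0.0283, 0.323]
orientation: [-0.742, 3.049, -0.001]
force: [0.2, 0.3, -1.5]
finger_gap: 0.155
grip_force: 34.4
```

```bash
python3 f.py
python3 - <<'E'
from h import *
np.set_printoptions(precision=3,suppress=True)
sd=vision.snapshot("side");w=vision.snapshot("wrist");tp=vision.snapshot("top");cv2.imwrite("pics/top2.png",tp);cv2.imwrite("pics/side2.png",sd)
cv2.imwrite("pics/mix2.png",np.hstack([cv2.resize(sd[60:260,255:388],(400,600),interpolation=cv2.INTER_CUBIC),cv2.resize(w[100:400,210:410],(400,600))]))
print(togo([.494,.294,.15],0))
E
```

```text
gap 0.15510862075826257 F tool [-0.282  0.158  1.519] T tool [ 0.051 -0.034  0.045] grip 34.41299021244049 t 9.2 tcp [ 0.565 -0.028  0.323]
[35 62 76 78 75 32 54 73 78 78 79 81 80 80 77 55 28 73 75 75 59 25 24 28
 35 41 36 38 39 37]
(array([-8.648, 31.819, 16.987]), np.float64(0.47745799430377045), np.float64(1.9853874728439531))
```

View pics/mix2.png

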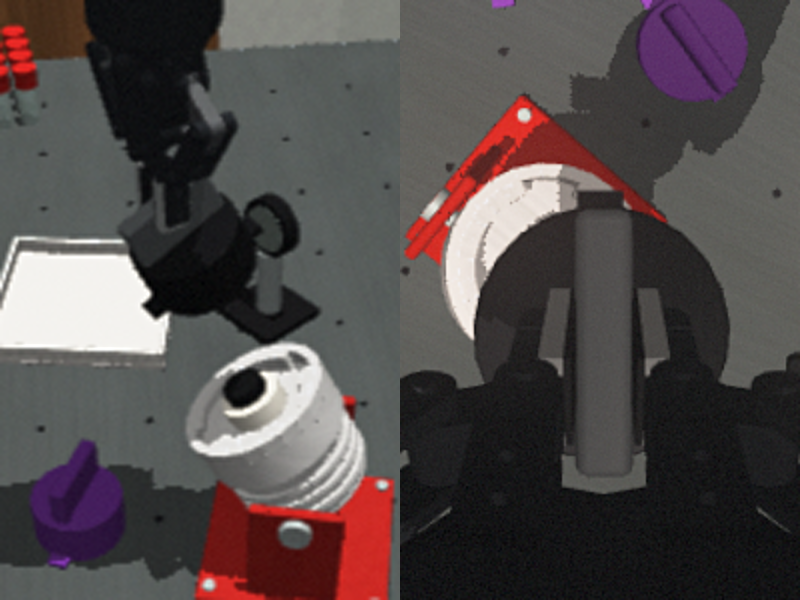

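The cap is held, pitched about 23° with its low lug at (155,305) in the crop. The plunger, at (243,387), is exposed. Carrying it over the tray.

>>> {"op": "send_rows", "data": {"motion": [{"claw":0.05,"dx":-0.5,"dy":2,"dz":0,"spin":0},{"claw":0.05,"dx":-1.1,"dy":4,"dz":0,"spin":0},{"claw":0.05,"dx":-1.1,"dy":4,"dz":0,"spin":0},{"claw":0.05,"dx":-1.1,"dy":4,"dz":0,"spin":0},{"claw":0.05,"dx":-1.1,"dy":4,"dz":0,"spin":0},{"claw":0.05,"dx":-1.1,"dy":4,"dz":0,"spin":0},{"claw":0.05,"dx":-1.1,"dy":4,"dz":0,"spin":0},{"claw":0.05,"dx":-1.1,"dy":4,"dz":2,"spin":0},{"claw":0.05,"dx":-0.5,"dy":1.8,"dz":3,"spin":0},{"claw":0.05,"dx":0,"dy":0,"dz":4,"spin":0},{"claw":0.05,"dx":0,"dy":0,"dz":4,"spin":0},{"claw":0.05,"dx":0,"dy":0,"dz":4,"spin":0},{"claw":0.05,"dx":0,"dy":0,"dz":3,"spin":0},{"claw":0.05,"dx":0,"dy":0,"dz":2,"spin":0},{"claw":0.05,"dx":0,"dy":0,"dz":0,"spin":0}]}}

```text
time_s: 11.28
tcp_pos: [0.4941, 0.2933, 0.0985]
orientation: [0.742, -3.048, 0.002]
force: [-0.8, -1.1, -1.5]
finger_gap: 0.151
grip_force: 34.4
```

```bash
python3 f.py;python3 -c "
from h import *
print(togo([.494,.294,.067],27))"
```

```text
gap 0.15141469808968955 F tool [ 1.232 -0.645  1.513] T tool [ 0.009  0.002 -0.029] grip 34.39807713031769 t 11.275 tcp [0.494 0.293 0.098]
[44 65 79 79 78 37 56 73 80 82 81 83 83 83 79 58 36 75 77 78 65 38 39 41
 48 47 50 51 51 53]
(array([0.05289945, 0.06225758, 3.27018567]), np.float64(0.0061399361318401745), np.float64(1.2879338733019796))
```

>>> {"op": "send_rows", "data": {"motion": [{"claw":0.05,"dx":0,"dy":0,"dz":1,"spin":0},{"claw":0.05,"dx":0,"dy":0,"dz":1,"spin":0},{"claw":0.05,"dx":0,"dy":0,"dz":0.6,"spin":0},{"claw":0.05,"dx":0,"dy":0,"dz":0.3,"spin":0},{"claw":0.05,"dx":0,"dy":0,"dz":0.2,"spin":0}], "grip_force": 20}}

```text
time_s: 11.95
tcp_pos: [0.4988, 0.2952, 0.0721]
orientation: [-0.74, 3.046, 0.003]
force: [5.7, -1.3, 26.1]
finger_gap: 0.151
grip_force: 38.6
```

```bash
python3 f.py
```

```text
gap 0.15146548821722722 F tool [ -4.634  -3.78  -26.076] T tool [ 0.91  -0.53  -0.042] grip 38.5564398765564 t 11.95 tcp [0.499 0.295 0.072]
[43 65 79 79 78 35 58 74 81 81 81 83 83 85 79 59 35 75 76 77 65 38 38 42
 49 53 54 55 55 55]
```

The low lug touches and takes 26 N, because the cap does not pivot easily in the pads. I'll back off a little, then roll it flat about its low edge by moving along -x and down.

>>> {"op": "send_rows", "data": {"motion": [{"claw":0.05,"dx":0,"dy":0,"dz":-0.5,"spin":0},{"claw":0.05,"dx":-0.5,"dy":0,"dz":0,"spin":0},{"claw":0.05,"dx":-0.6,"dy":0,"dz":0.1,"spin":0},{"claw":0.05,"dx":0,"dy":0,"dz":0,"spin":0}], "grip_force": 20}}

```text
time_s: 12.5
tcp_pos: [0.5055, 0.2993, 0.0732]
orientation: [0.742, -3.052, 0.0]
force: [-0.2, -1.1, -2.5]
finger_gap: 0.155
grip_force: 34.9
```

```bash
python3 f.py
```

```text
gap 0.1545153141717945 F tool [ 0.729 -0.889  2.516] T tool [ 0.05   0.052 -0.009] grip 34.88210320472717 t 12.5 tcp [0.505 0.299 0.073]
[43 65 79 79 77 35 55 74 79 81 82 82 84 85 79 57 35 75 77 77 64 34 39 39
 48 48 51 52 53 53]
```

>>> {"op": "send_rows", "data": {"motion": [{"claw":0.13,"dx":0,"dy":0,"dz":0.2,"spin":0},{"claw":0.13,"dx":0,"dy":0,"dz":0.2,"spin":0},{"claw":0.13,"dx":0,"dy":0,"dz":0,"spin":0}], "grip_force": 20}}

```text
time_s: 12.92
tcp_pos: [0.5071, 0.2999, 0.0714]
orientation: [-0.741, 3.048, 0.002]
force: [0.9, -0.8, 14.7]
finger_gap: 0.154
grip_force: 37.4
```

```bash
python3 f.py
```

```text
gap 0.15362973053424078 F tool [ -0.484  -1.101 -14.665] T tool [ 0.445 -0.102 -0.044] grip 37.36414432525635 t 12.925 tcp [0.507 0.3   0.071]
[43 65 78 79 76 37 58 74 79 81 81 82 84 84 79 60 32 75 77 75 64 35 37 39
 50 51 51 53 55 54]
```

>>> {"op": "send_rows", "data": {"motion": [{"claw":0.15,"dx":0,"dy":0,"dz":-0.1,"spin":0},{"claw":0.155,"dx":0,"dy":0,"dz":0,"spin":0},{"claw":0.16,"dx":0,"dy":0,"dz":0,"spin":0}], "grip_force": 20}}

```text
time_s: 13.35
tcp_pos: [0.5061, 0.2998, 0.0715]
orientation: [-0.742, 3.05, 0.002]
force: [1.6, 1.4, 7.5]
finger_gap: 0.155
grip_force: 13.2
```

```bash
python3 f.py
```

```text
gap 0.1552865722623058 F tool [-2.126  0.517 -7.452] T tool [ 0.069 -0.203  0.005] grip 13.175026327371597 t 13.35 tcp [0.506 0.3   0.072]
[41 74 78 77 75 33 61 73 80 80 83 84 84 86 79 64 28 74 76 77 74 35 36 37
 47 53 53 52 53 54]
```

Grip is down to 13 N. Rolling it flat now with the light grip.

>>> {"op": "send_rows", "data": {"motion": [{"claw":0.163,"dx":-0.6,"dy":0,"dz":0.15,"spin":0},{"claw":0.163,"dx":-0.6,"dy":0,"dz":0.2,"spin":0},{"claw":0.163,"dx":-0.5,"dy":0,"dz":0.2,"spin":0},{"claw":0.163,"dx":0,"dy":0,"dz":0,"spin":0}], "grip_force": 20}}

```text
time_s: 13.9
tcp_pos: [0.5201, 0.3068, 0.0645]
orientation: [0.742, -3.052, 0.001]
force: [-0.2, -0.2, -2.1]
finger_gap: 0.162
grip_force: 2.7
```

```bash
python3 f.py;python3 - <<'E'
from h import *
sd=vision.snapshot("side");w=vision.snapshot("wrist")
cv2.imwrite("pics/mix3.png",np.hstack([cv2.resize(sd[60:210,220:320],(400,600),interpolation=cv2.INTER_CUBIC),cv2.resize(w[100:400,210:410],(400,600))]))
E
```

```text
gap 0.1620853426795932 F tool [ 0.262 -0.043  2.15 ] T tool [ 0.024  0.068 -0.006] grip 2.658142000436783 t 13.9 tcp [0.52  0.307 0.065]
[38 75 77 76 67 29 61 72 76 77 79 79 81 80 76 66 28 64 75 75 73 33 33 34
 37 40 39 40 41 45]
```

>>> {"op": "send_rows", "data": {"motion": [{"claw":0.163,"dx":-0.3,"dy":0,"dz":0.2,"spin":0},{"claw":0.165,"dx":-0.3,"dy":0,"dz":0.2,"spin":0},{"claw":0.165,"dx":0,"dy":0,"dz":0,"spin":0}], "grip_force": 20}}

```text
time_s: 14.42
tcp_pos: [0.5258, 0.3098, 0.0611]
orientation: [-0.742, 3.052, 0.0]
force: [-0.7, -0.1, -0.1]
finger_gap: 0.167
grip_force: 0.0
```

```bash
python3 f.py
python3 - <<'E'
from h import *
np.set_printoptions(precision=4,suppress=True)
I=vision.camera_info("wrist");w=cv2.imread("pics/w_raw.png")
g=cv2.GaussianBlur(cv2.cvtColor(w,cv2.COLOR_BGR2GRAY),(3,3),0)
print("col",g[150:380:5,313])
s=monitor.read_state();M=R.from_rotvec(s['orientation']).as_matrix()
for z,p in((.079,0),(.079,23)):
  c=s['tcp_pos'].copy();c[2]=z;u=M[:,0]*np.cos(np.radians(p))+[0,0,-np.sin(np.radians(p))]
  print(p,project(I,[c-.033*u,c+.033*u],True))
E
```

```text
gap 0.166928553134623 F tool [0.685 0.219 0.087] T tool [0.039 0.034 0.008] grip 0.0 t 14.425 tcp [0.526 0.31  0.061]
[38 75 75 76 66 29 62 71 73 74 75 75 75 74 72 66 27 62 74 72 74 30 32 32
 35 35 34 36 36 37]
col [148 147  55  55  53  48  45  45  48  46  58  57  57  55  73  76  75  75
  76  75  75  75  74  75  75  74  72  72  73  72  71  71  72  71  73  71
  71  89  89  86  22  19  20  20  21  19]
0 [[309.8687 332.8322]
 [309.614  211.1853]]
23 [[309.7187 346.0412]
 [309.8045 207.6953]]
```

Grip is zero with no load, and the bar spans rows 220–333 (flat predicts 121 px, 23° pitch 138 px), so the cap stands flat. Releasing and rising.

>>> {"op": "send_rows", "data": {"motion": [{"claw":0.3,"dx":0,"dy":0,"dz":0,"spin":0},{"claw":0.3,"dx":0,"dy":0,"dz":0,"spin":0},{"claw":0.3,"dx":0,"dy":0,"dz":-1.5,"spin":0},{"claw":0.3,"dx":0,"dy":0,"dz":-3,"spin":0},{"claw":0,"dx":0,"dy":0,"dz":-5,"spin":0},{"claw":0,"dx":0,"dy":0,"dz":-6,"spin":0},{"claw":0,"dx":0,"dy":0,"dz":-6,"spin":0},{"claw":0,"dx":2,"dy":-4,"dz":0,"spin":0},{"claw":0,"dx":2,"dy":-4,"dz":0,"spin":0},{"claw":0,"dx":2,"dy":-4,"dz":0,"spin":0},{"claw":0,"dx":0,"dy":0,"dz":0,"spin":0}]}}

```text
time_s: 15.85
tcp_pos: [0.5274, 0.1714, 0.2775]
orientation: [-0.734, 3.054, -0.002]
force: [0.8, 0.8, -0.1]
finger_gap: -0.001
grip_force: 0.0
```

Run:
```python
from h import *
np.set_printoptions(precision=4,suppress=True)
s=monitor.read_state();print(s['tcp_pos'],s['force'],s['finger_gap'],s['time_s'])
T=vision.camera_info("top");tp=vision.snapshot("top");sd=vision.snapshot("side");cv2.imwrite("pics/top3.png",tp)
cv2.imwrite("pics/mix4.png",np.hstack([cv2.resize(tp[100:260,135:375],(480,320),interpolation=cv2.INTER_CUBIC),cv2.resize(sd[110:270,235:395],(320,320),interpolation=cv2.INTER_CUBIC)]))
t1=cv2.imread("pics/top2.png");g=tp.max(2)
# plunger: black blob near lamp axis
for n,im in(("now",tp),("before",t1)):
  x0,y0=project(T,[O+.030*zl])[0];print(n,"pred plunger px",x0,y0)
  r=im[int(y0)-14:int(y0)+15,int(x0)-14:int(x0)+15].max(2);m=(r<60).astype(np.uint8)
  k,l,st,ce=cv2.connectedComponentsWithStats(m)
  for i in range(1,k):
    if st[i,4]>30:print(st[i],ce[i]+[int(x0)-14,int(y0)-14])
m=(tp[195:285,145:240].max(2)<110).astype(np.uint8);k,l,st,ce=cv2.connectedComponentsWithStats(m)
for i in range(1,k):
  if st[i,4]>300:print("cap",st[i],ce[i]+[145,195],onz(T,[ce[i]+[145,195]],.05))
for t in(YAW,):
  print(togo(O+.030*zl+[0,0,.05],np.degrees(YAW)))
```

```text
[0.5274 0.1714 0.2775] [ 0.8188  0.8193 -0.1071] -0.0011436146421403435 15.85
now pred plunger px 322.65445126283856 177.2705289498138
[  8   8  13  14 144] [321.9653 177.0833]
before pred plunger px 322.65445126283856 177.2705289498138
cap [ 80   0  15  38 312] [234.2212 207.8782] [[0.5687 0.1835 0.05  ]]
cap [  0  22  13  68 430] [148.5209 258.0744] [[0.4457 0.3846 0.05  ]]
(array([  1.3679, -22.3715,   5.1213]), np.float64(0.7259612627287545), np.float64(1.5616984307102404))
```

View pics/mix4.png

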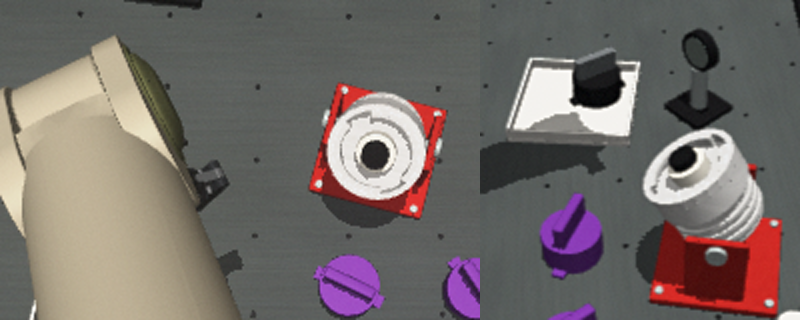

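The cap stands upright and flat in the tray, at (598,85) in the crop. The lens mount is undisturbed, and the plunger is exposed at (322,177) in the top view, within 1 px of prediction. Aligning the closed fingers.

>>> {"op": "send_rows", "data": {"motion": [{"claw":0,"dx":0,"dy":0,"dz":0,"spin":0.15},{"claw":0,"dx":0,"dy":0,"dz":0,"spin":0.15},{"claw":0,"dx":0,"dy":0,"dz":0,"spin":0.15},{"claw":0,"dx":0,"dy":0,"dz":0,"spin":0.15},{"claw":0,"dx":0,"dy":0,"dz":0,"spin":0.13},{"claw":0,"dx":0,"dy":0,"dz":0,"spin":0}]}}

```text
time_s: 16.7
tcp_pos: [0.5271, 0.1772, 0.2765]
orientation: [0.391, 3.117, 0.001]
force: [-0.3, -0.3, 0.0]
finger_gap: 0.001
grip_force: 0.0
```

```bash
cat > p.py <<'E'
from h import *
np.set_printoptions(precision=4,suppress=True)
s=monitor.read_state();print(s['tcp_pos'],s['force'],"axial N",s['force']@zl,s['time_s'],"axial mm of edge",1e3*(s['tcp_pos']+.011*hh-O)@zl)
print(togo(O+.055*zl-.011*hh,np.degrees(YAW)))
E
python3 p.py
```

```text
[0.5271 0.1772 0.2765] [-0.2563 -0.3151  0.032 ] axial N 0.11298726697535882 16.7 axial mm of edge 181.0185244801205
(array([-11.5475, -17.8017,   7.8754]), np.float64(9.38304605750318e-05), np.float64(0.9190784575041088))
```

>>> {"op": "send_rows", "data": {"motion": [{"claw":0,"dx":-2.9,"dy":-4.5,"dz":0,"spin":0},{"claw":0,"dx":-2.9,"dy":-4.5,"dz":0,"spin":0},{"claw":0,"dx":-2.9,"dy":-4.5,"dz":0,"spin":0},{"claw":0,"dx":-2.8,"dy":-4.3,"dz":0,"spin":0},{"claw":0,"dx":0,"dy":0,"dz":4,"spin":0},{"claw":0,"dx":0,"dy":0,"dz":3.8,"spin":0},{"claw":0,"dx":0,"dy":0,"dz":0,"spin":0}]}}

```text
time_s: 17.58
tcp_pos: [0.5928, -0.0249, 0.1961]
orientation: [-0.39, -3.112, 0.001]
force: [0.0, -0.4, 0.1]
finger_gap: -0.002
grip_force: 0.0
```

```bash
python3 p.py
```

```text
[ 0.5928 -0.0249  0.1961] [ 0.0359 -0.4353  0.143 ] axial N 0.05268628132738126 17.575 axial mm of edge 54.622563649574886
(array([-0.1954,  0.1628, -0.158 ]), np.float64(0.0002634153700852663), np.float64(1.3268440818933547))
```

Now press along the axis, in steps, watching the force.

>>> {"op": "send_rows", "data": {"motion": [{"claw":0,"dx":-0.7,"dy":0.15,"dz":0.7,"spin":0},{"claw":0,"dx":-0.5,"dy":0,"dz":0.87,"spin":0},{"claw":0,"dx":-0.2,"dy":0,"dz":0.35,"spin":0},{"claw":0,"dx":-0.1,"dy":0,"dz":0.17,"spin":0},{"claw":0,"dx":0,"dy":0,"dz":0,"spin":0}]}}

```text
time_s: 18.2
tcp_pos: [0.6092, -0.0279, 0.1776]
orientation: [0.396, 3.116, 0.0]
force: [-0.3, 0.5, 1.6]
finger_gap: 0.004
grip_force: 1.2
```

```bash
python3 p.py
```

```text
[ 0.6092 -0.0279  0.1776] [-0.2744  0.4697  1.6192] axial N 1.5932669496606022 18.2 axial mm of edge 30.33744795152941
(array([ 1.4667,  0.0462, -2.0012]), np.float64(-0.0031758267141761463), np.float64(1.3326296350070173))
```

>>> {"op": "send_rows", "data": {"motion": [{"claw":0,"dx":-0.2,"dy":0,"dz":0.35,"spin":0},{"claw":0,"dx":-0.15,"dy":0,"dz":0.26,"spin":0},{"claw":0,"dx":-0.05,"dy":0,"dz":0.09,"spin":0},{"claw":0,"dx":0,"dy":0,"dz":0,"spin":0}]}}

```text
time_s: 18.7
tcp_pos: [0.613, -0.0289, 0.1707]
orientation: [0.396, 3.116, 0.0]
force: [-1.7, 1.2, 6.7]
finger_gap: 0.001
grip_force: 3.8
```

```bash
python3 p.py
```

```text
[ 0.613  -0.0289  0.1707] [-1.7297  1.1635  6.66  ] axial N 6.74950620875434 18.7 axial mm of edge 22.338966527186564
(array([ 1.8632,  0.0459, -2.6958]), np.float64(-0.003212776585190357), np.float64(1.3353120528125961))
```

>>> {"op": "send_rows", "data": {"motion": [{"claw":0,"dx":-0.07,"dy":0,"dz":0.13,"spin":0},{"claw":0,"dx":-0.07,"dy":0,"dz":0.13,"spin":0},{"claw":0,"dx":0,"dy":0,"dz":0,"spin":0}]}}

```text
time_s: 19.08
tcp_pos: [0.6133, -0.0289, 0.17]
orientation: [-0.396, -3.116, -0.001]
force: [-13.0, 0.9, 29.9]
finger_gap: 0.001
grip_force: 16.2
```

```bash
python3 p.py
```

```text
[ 0.6133 -0.0289  0.17  ] [-13.0269   0.9192  29.9226] axial N 32.338910860719615 19.075 axial mm of edge 21.63055114727339
(array([ 1.8964,  0.0428, -2.7581]), np.float64(-0.0031708660237513156), np.float64(1.3362613491002042))
```

Bottomed out: the force jumped at about 8.5 mm of travel. Retreating along the axis.

>>> {"op": "send_rows", "data": {"motion": [{"claw":0,"dx":0.3,"dy":0,"dz":-0.5,"spin":0},{"claw":0,"dx":0.5,"dy":0,"dz":-0.9,"spin":0},{"claw":0,"dx":1,"dy":0,"dz":-1.8,"spin":0},{"claw":0,"dx":2,"dy":0,"dz":-4,"spin":0},{"claw":0,"dx":2,"dy":2,"dz":-4,"spin":0},{"claw":0,"dx":4,"dy":4,"dz":0,"spin":0},{"claw":0,"dx":4,"dy":4,"dz":0,"spin":0},{"claw":0,"dx":0,"dy":0,"dz":0,"spin":0},{"claw":0,"dx":0,"dy":0,"dz":0,"spin":0}]}}

```text
time_s: 20.2
tcp_pos: [0.5056, 0.1018, 0.2803]
orientation: [0.395, 3.116, -0.0]
force: [0.6, -0.7, -0.1]
finger_gap: -0.002
grip_force: 0.0
```

Run:
```python
from h import *
s=monitor.read_state();print(s['tcp_pos'],s['force'],s['time_s'])
tp=vision.snapshot("top");sd=vision.snapshot("side")
# bystanders and plunger: changed pixels against the first pictures
a=cv2.imread("pics/side.png");b=cv2.imread("pics/top.png");t3=cv2.imread("pics/top3.png")
d=lambda p,q,x0,y0,x1,y1:int((cv2.absdiff(p,q)[y0:y1,x0:x1].max(2)>40).sum())
print("side: bottle",d(sd,a,365,262,410,335),"rack",d(sd,a,232,305,325,382),"lens",d(sd,a,334,120,362,160))
print("top: bottle",d(tp,b,385,135,430,185),"rack",d(tp,b,410,208,458,280),"lens",d(tp,b,184,144,230,190),"plunger vs before press",d(tp,t3,305,160,340,195))
```

```text
[0.50562492 0.10181154 0.28030742] [ 0.63934692 -0.6664959  -0.1452641 ] 20.2
side: bottle 0 rack 0 lens 0
top: bottle 0 rack 0 lens 1574 plunger vs before press 0
```

```bash
python3 -c "
from plant import workorder
print(workorder.close_job())"
```

```text
the job is handed in; nothing more can be done
None
```

I handed the job in at about 20 s: the cap is unlocked, lifted off and standing upright in the tray (first contact reached about 26 N), the plunger was pressed fully in and sprang back, and the rack, bottle and lens mount look unmoved in the side view. The judging result was not shown.

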